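Isolate the breaker box, free its cover and hold it open

TASK

Make the breaker box ready for inspection: first bring its supply lever upright, then give the hinged cover an upward tug by its front lug to find out whether the catch inside still holds it. If it is caught, slide the latch all the way to free it; then raise the cover to about 60 degrees and finish while still holding it there by the lug, with the lever still upright and the tools lying around left alone.

Things in the scene. Friction and masses are not known exactly. Their poses are not given: they have to be found in the camera images.
- unit: grey steel breaker box, fixed to the bench, 140 (x) x 300 (y) x 72 mm high; origin under its centre on the bench; z up, its -x side is the front (towards the robot), +y its left. The left 178 mm of its top is the hinged cover, the right 118 mm a fixed deck (top at z = 72 mm) with the lever and the latch
- cover (a joint): angle of the cover (rad): 0 = closed (level), positive = front edge raised, about a hinge along the rear top edge; stops at 1.7. About 0.35 kg; falls shut when let go. Even when caught it has play of about 0.035 rad (6 mm at the lug), then stops firmly: pull with no more than about 20 N. Whether it is caught cannot be seen from outside
- cover_lug (a point): centre of the dark lug in the middle of the cover's front edge: a cylinder 22 mm in diameter, 30 mm long along the box's y, on a 20 mm wide stem; 30 mm in front of the box's front face, 72 mm above the bench when closed. Taken by its flat ends (fingers closing along the box's y) it can turn between the fingers. Its axes turn with the cover
- cover_hinge (a point): point on the cover's hinge axis (which runs along the box's y), level with the lug when closed, 170 mm behind it; fixed to the box
- lever (a joint): angle of the supply lever (rad): 0 = upright, positive = leaning to the box's rear (+x), as it does at the start; range -0.95 to 0.95. It stays where it is left (about 2 N at the grip moves it)
- lever_grip (a point): centre of the lever's black round grip (18 mm in diameter, 36 mm long along the lever), 54 mm from the pivot; z axis along the lever, y along the box's y. The lever swings in the box's x-z plane
- lever_pivot (a point): pivot of the lever, 83 mm above the bench, axis along the box's y; fixed to the box
- latch (a joint): travel of the latch slide (m): 0 = home, as at the start, 0.018 = fully slid. It slides along the deck to the box's right (-y), away from the cover, with about 2 N, up to 5 N when it also pushes the bolt inside; it stays where it is left. Fully slid, it has pushed the catch's bolt clear of the cover, and the cover is free
- latch_fin (a point): centre of the latch's dark upright fin, 26 (x) x 10 (y) x 22 mm high, its top 98 mm above the bench, near the front of the deck; moves with the latch; axes as the box's
- multimeter: hand multimeter lying on the bench, to the right of the box, 138x68x44 mm: leave alone
- side_cutter: side cutters on the bench, left of the box, 106 mm long, 11 mm high: leave alone
- elec_tape: roll of tape, 59 mm across, 19 mm high, in front of the box: leave alone
- driver_2: screwdriver, 145 mm long, 15 mm thick, in front of the box: leave alone
- connector_0: round connector, 35 mm long, 26 mm thick, left of the box: leave alone
- marker_1: marker pen, 135 mm long, 17 mm thick, behind the box: leave alone

How it is judged:
On the way, in this order (a step that is already met when the one before it is completed fails the run):
1. the supply lever stands upright (within 0.13 rad) while the cover is still closed (value of joint lever between -0.13 and 0.13 rad and value of joint cover below 0.02 rad), for 0.2 s.
2. with the latch still home, the fingers have tugged the cover up through its play (or further, if it is free) (value of joint cover above 0.02 rad and value of joint latch below 0.004 m and contact force between the fingers and cover above 0.5 N), for 0.2 s.
At the end, for the whole second after the job is handed in: the cover is held still at 60 degrees (0.8 to 1.3 rad) by the fingers at its lug, and the lever stands upright within 0.13 rad (value of joint cover between 0.8 and 1.3 rad and not (velocity of joint cover above 0.1 rad/s) and not (velocity of joint cover below -0.1 rad/s) and contact force between the fingers and cover above 0.5 N and distance between the grasp point and cover_lug below 0.04 m and value of joint lever between -0.13 and 0.13 rad); the arm keeps its last pose, push and grip.
It fails at once if the cover was opened while the supply lever was not upright (value of joint cover above 0.1 rad and (value of joint lever above 0.2 rad or value of joint lever below -0.2 rad)).
It fails at once if a tool or part lying around was displaced by more than 30 mm (distance of any of multimeter, side_cutter, elec_tape, driver_2, connector_0, marker_1 from where it was at the start of the episode above 0.03 m).
It also fails if it takes over 67 s, if anything falls off the work surface, if the arm or the gripper's body presses on something with over 40 N, if the wrist force passes 120 N, or if a joint passes its speed limit or range.

ROBOT

A 6-joint arm with a two-finger parallel gripper is mounted at the origin on a cart in front of the work surface, level with it; the furniture and walls round the work are solid. World frame = base frame: x ahead of the robot, y to its left, z up, the work surface at z = 0. Lengths are in m, angles in rad, forces in N, time in s.
With the tool pointing down it reaches from about 0.3 to 0.875 m from the base axis. Payload 6.4 kg.
Tool frame: the origin (TCP) lies midway between the tips of the shut fingers; the grasp point (between the pads) lies 19 mm behind it; z points along the fingers, y is the line along which they close (so a half turn about z gives the same grasp; the last joint's range is limited). The gripper opens to 85 mm and grips with 20 to 120 N. Pads are 22 mm wide; open, the fingers measure 114 mm over their backs; the gripper's body (76 mm by 85 mm) begins 54 mm behind the grasp point. The pads swing forward as they close: fully open they stand 13 mm farther back than shut.
Start: joints at [-1.404, 0.181, 1.607, -0, 1.354, -0.206], TCP at [0.209, -0.536, 0.231] pointing down, gripper open.
Joint ranges: [-2.99, 2.99], [-0.89, 2.07], [0.3, 2.58], [-1.14, 4.28], [0, 2.63], [-3.12, 3.12]. Speed limits (rad/s): [2.57, 2.57, 3.01, 3.14, 3.14, 3.14].

INTERFACE

Orientations are given as a unit quaternion [w, x, y, z].
In Python, from bench import ctrl gives the robot as it stands.
- The arm moves only by the tool drive_tool, never from a script. Its argument "plan" is a list that holds one entry, the list of rows, each a list of 4 numbers: the shift along the tool's x, y, z scaled (see below), then the turn about the tool's z scaled (see below). In form: [[[x, y, z, roll], ...]]. A call has 1 to 12 rows; each row is the pose to reach, as a shift and turn from the pose commanded when the call began, along the tool's axes at that moment, turning the shorter way round; what a row does not reach only later rows make up. The controller multiplies each number of a shift by 400 mm and each number of a turn by 180 degrees. A row lasts 1/12 s, in which the tool goes at most 41.7 mm and 7.16 degrees, less where a joint would pass 70% of its speed; a pose out of reach is approached as far as the arm can. A call with a number of a shift or a turn outside -1 to 1 is refused whole. A call with a gripper value outside its range is refused whole. "jaw" is the closure, from 0 (fully open) to 1 (shut), set as the call begins (left out, the last holds). The fingers move at their own pace and stop on an object; the grip force is fixed at half the most. Time passes only in rows, so rows that repeat a pose let the fingers close. It gives the time, the measured TCP pose, the force, the opening and the grip force at its end, in the units of the state.
- ctrl.get_obs(): the state, without advancing time (a new reading comes with each control period).
- ctrl.camera(name): name is "scene" or "top"; returns (picture, depth): 420x560x3 uint8, red, green, blue; 420x560 float32, m along the optical axis (not along the pixel's ray), 0 where there is no reading.
- ctrl.camera_info(name): a dict with "camera_matrix" (3x3 intrinsics, pixels), "R" (3x3) and "t" (3): a world point X has camera coordinates R X + t. Camera axes: x right, y down, z forward; pixel columns grow to the right and rows downward; lengths in m; the calibration is good to about 2 mm. A picture is of the moment at which its call begins. camera_info takes no time and is no camera call.
- ctrl.hand_in(): hands the job in; it is judged then, once.
The state is a dict: "time_s": time; "q": joint angles; "dq": joint speeds; "joint_efforts": joint torques, N m; "eef_pos": TCP position; "eef_rot": TCP orientation; "wrist_force": force on the tool from outside, world axes, zero at the start; "torque": the same for the moment, N m; "opening": opening from 0.0 (shut) to 1.0 (fully open); "grasp_force": force on a finger pad.
Only numpy, scipy, OpenCV 4.12 (cv2) and the standard library are available. Lean on these libraries where they do the work, as an engineer would, in place of code of your own. Each camera call takes 0.05 s, during which the arm holds its last target. There are 200 camera calls.

## Working session

There is one attempt and no reset: what is moved stays moved. The work goes in short steps, Python scripts to look and compute and a tool call to move; the robot and the scene stay as the last step left them, time stands still between calls to the robot, and variables do not carry over. Pictures are saved under pics/ and viewed, at most 10 in all, crops included, and the job is handed in when it is done.

Besides the shell and the picture viewer there is one more tool, called after "Call:" in YAML: its name, and indented under it one key for each argument. drive_tool: Moves the arm, as the interface text tells. Its arguments: {"type":"object","properties":{"plan":{"type":"array"},"jaw":{"type":"number"}},"required":["plan"]}

```bash
ls; mkdir -p pics; python3 - <<'E'
from bench import ctrl
import cv2,numpy as np
for n in("scene","top"):
    p,d=ctrl.camera(n); cv2.imwrite(f"pics/{n}0.png",p[:,:,::-1]); np.savez(f"{n}0.npz",p=p,d=d)
    i=ctrl.camera_info(n); print(n,i)
print(ctrl.get_obs())
E
```

```text
pics
scene {'camera_matrix': array([[423.24908872,   0.        , 279.9455576 ],
       [  0.        , 423.24908872, 204.6731221 ],
       [  0.        ,   0.        ,   1.        ]]), 'R': array([[-0.74982825, -0.66162328, -0.00349704],
       [-0.27359321,  0.31487132, -0.90884696],
       [ 0.60241543, -0.68052236, -0.41711505]]), 't': array([0.41879169, 0.22244953, 0.75444452])}
top {'camera_matrix': array([[491.50814137,   0.        , 274.26685545],
       [  0.        , 491.50814137, 213.43267975],
       [  0.        ,   0.        ,   1.        ]]), 'R': array([[ 0.02167697, -0.99969933, -0.01146098],
       [-0.98167834, -0.01911273, -0.18958465],
       [ 0.18930859,  0.01536062, -0.98179749]]), 't': array([0.01664945, 0.56654882, 1.1040183 ])}
{'time_s': 0.1, 'q': array([-1.40430381e+00,  1.81484501e-01,  1.60788971e+00, -2.17278057e-05,
        1.35381286e+00, -2.06298857e-01]), 'dq': array([ 0.00105035, -0.00132222, -0.00302199, -0.00146144, -0.00081608,
        0.00058566]), 'joint_efforts': array([ 7.37656374e-04, -4.45877230e+01, -3.52239311e+01, -1.96817537e-04,
        4.13246293e-03,  3.11053498e-05]), 'eef_pos': array([ 0.20935134, -0.53500402,  0.23047311]), 'eef_rot': array([-7.97258536e-04,  9.82677814e-01,  1.85320472e-01,  5.26067706e-06]), 'wrist_force': array([-0.1351294 ,  0.05927534,  0.26788196]), 'torque': array([0.01366616, 0.02707011, 0.00913726]), 'grasp_force': 0.0, 'opening': 1.0008523225561095}
```

View pics/scene0.png

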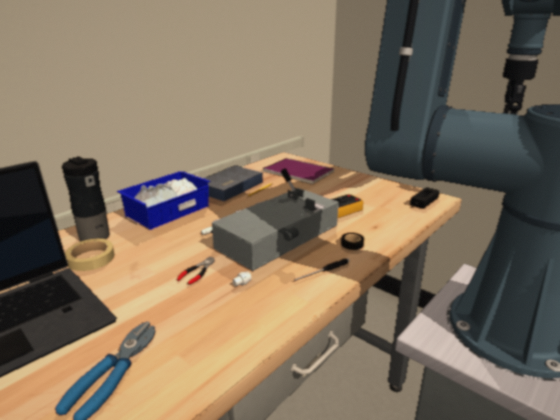

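View pics/top0.png

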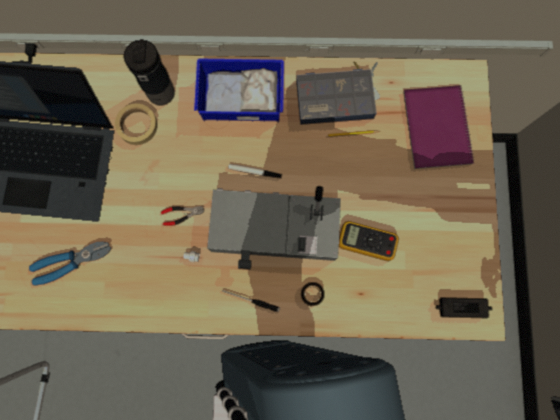

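The scene view shows the box at about (275,222), with the lug at (290,233) and the lever at (287,175). The top view shows the box spanning (208..342, 190..260), with the lug at (245,262), the lever grip at (319,192) and the fin near (302,243). Next I'll take enlarged crops and depth points.

```bash
cat > h.py <<'E'
import numpy as np,cv2
from bench import ctrl
def cloud(n,d):
    i=ctrl.camera_info(n);K=i["camera_matrix"];v,u=np.indices(d.shape)
    c=np.stack([(u-K[0,2])/K[0,0]*d,(v-K[1,2])/K[1,1]*d,d],-1)
    return (c-i["t"])@i["R"]
def proj(n,X):
    i=ctrl.camera_info(n);c=i["R"]@np.asarray(X)+i["t"];c=i["camera_matrix"]@c;return c[:2]/c[2]
E
python3 - <<'E'
from h import *
o={}
for n,(r0,r1,c0,c1) in dict(top=(175,285,195,355),scene=(155,275,200,350)).items():
    z=np.load(f"{n}0.npz");W=cloud(n,z['d'])
    cv2.imwrite(f"pics/{n}_c.png",cv2.resize(z['p'][r0:r1,c0:c1,::-1],None,fx=5,fy=5,interpolation=cv2.INTER_CUBIC)); o[n]=(z['p'],W)
    m=np.zeros(W.shape[:2],bool);m[r0:r1,c0:c1]=1
    s=m&(abs(W[...,2]-.072)<.004)
    P=W[s][:,:2].astype(np.float32); 
    mm=s.astype(np.uint8);k,l,st,ce=cv2.connectedComponentsWithStats(mm);b=1+np.argmax(st[1:,4]);P=W[l==b][:,:2].astype(np.float32)
    print(n,"zmed",np.median(W[l==b][:,2]),cv2.minAreaRect(P),st[b])
    for lo,hi in((.079,.09),(.09,.102),(.102,.116),(.116,.16)):
        q=m&(W[...,2]>lo)&(W[...,2]<hi)
        k,l,st,ce=cv2.connectedComponentsWithStats(q.astype(np.uint8))
        for j in range(1,k):
            if st[j,4]>5: print(lo,hi,st[j],W[l==j].mean(0).round(4),W[l==j].min(0).round(3),W[l==j].max(0).round(3))
E
```

```text
top zmed 0.07235851678449477 ((0.5320431590080261, 0.02797144651412964), (0.30011501908302307, 0.16496822237968445), 86.9479751586914) [ 207  188  134   73 6900]
0.079 0.09 [310 205  14  11  51] [ 0.5663 -0.0706  0.0867] [ 0.557 -0.084  0.08 ] [ 0.581 -0.054  0.09 ]
0.079 0.09 [238 260  14   9  76] [0.4433 0.0927 0.0812] [0.435 0.078 0.079] [0.452 0.107 0.086]
0.09 0.102 [314 205   6   8  23] [ 0.5713 -0.0692  0.095 ] [ 0.564 -0.074  0.09 ] [ 0.579 -0.063  0.102]
0.09 0.102 [321 206   3  13  17] [ 0.5633 -0.0807  0.0915] [ 0.55  -0.083  0.09 ] [ 0.578 -0.079  0.094]
0.09 0.102 [311 211   2   7  12] [ 0.5601 -0.0568  0.092 ] [ 0.552 -0.058  0.09 ] [ 0.566 -0.056  0.095]
0.09 0.102 [300 238   5  11  52] [ 0.4916 -0.036   0.0968] [ 0.48  -0.041  0.09 ] [ 0.503 -0.031  0.102]
0.102 0.116 [316 201   4   5  14] [ 0.5819 -0.0695  0.1063] [ 0.578 -0.073  0.103] [ 0.585 -0.066  0.115]
0.116 0.16 [315 186   9  16 116] [ 0.5987 -0.0703  0.1311] [ 0.584 -0.08   0.116] [ 0.614 -0.062  0.143]
scene zmed 0.074381490900014 ((0.5222691893577576, 0.027934089303016663), (0.3048322796821594, 0.183549866
[... 179 characters left out ...]
7  67] [ 0.5637 -0.0632  0.0848] [ 0.55  -0.082  0.079] [ 0.585 -0.052  0.09 ]
0.079 0.09 [305 202  10   7  39] [ 0.4906 -0.0328  0.0845] [ 0.48  -0.041  0.079] [ 0.506 -0.029  0.09 ]
0.079 0.09 [284 227  14   8  60] [0.4427 0.0953 0.0821] [0.436 0.079 0.079] [0.452 0.11  0.086]
0.09 0.102 [287 186  16   8  53] [ 0.5692 -0.0693  0.0931] [ 0.551 -0.083  0.09 ] [ 0.585 -0.054  0.101]
0.09 0.102 [305 198  10   7  48] [ 0.4914 -0.0334  0.0956] [ 0.481 -0.041  0.09 ] [ 0.506 -0.028  0.1  ]
0.102 0.116 [285 180   8   6  24] [ 0.5866 -0.0674  0.1092] [ 0.577 -0.072  0.103] [ 0.597 -0.063  0.116]
0.116 0.16 [280 168  11  13  84] [ 0.5989 -0.0665  0.1299] [ 0.584 -0.08   0.116] [ 0.614 -0.059  0.145]
```

View pics/top_c.png

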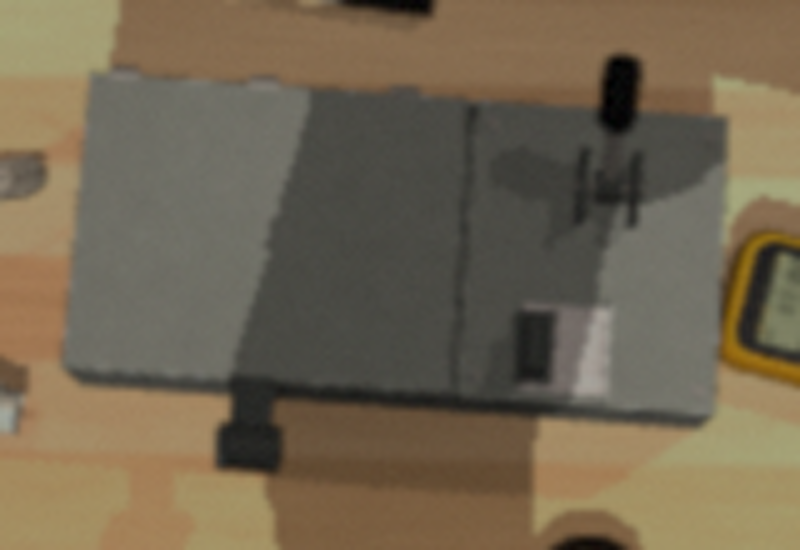

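View pics/scene_c.png

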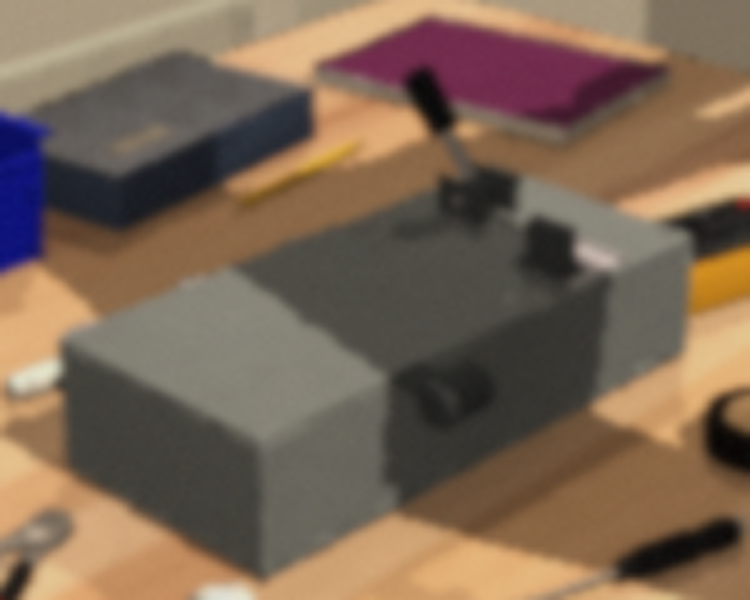

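The enlarged views show the lug at box y ≈ +0.06, the lever leaning to the rear by about 0.6 rad, and the fin with its slide plate to the right. Both views agree:

| Point | Position (m) | Note |
|---|---|---|
| Box centre | (0.540, 0.028) | yaw -3.05° |
| Lug | (0.4435, 0.093, 0.072) | |
| Grip | (0.598, -0.070, 0.128) | |
| Fin | (0.492, -0.036), top about 0.098 | |

All of these match the sizes in the text.

```bash
cat >> h.py <<'E'
from scipy.spatial.transform import Rotation as Ro
YAW=np.radians(-3.05); C=np.array([.540,.028,0]); RB=Ro.from_euler('z',YAW).as_matrix()
def box(p): return RB.T@(np.asarray(p)-C)
def world(b): return RB@np.asarray(b)+C
def row(p,base=None):
    o=ctrl.get_obs();w,x,y,z=o["eef_rot"];T=Ro.from_quat([x,y,z,w]).as_matrix()
    s=T.T@(np.asarray(p)-o["eef_pos"]); ay=np.arctan2(T[1,1],T[0,1]); t=YAW-np.pi/2
    r=-((t-ay+np.pi/2)%np.pi-np.pi/2)
    return np.round(np.r_[s/.4,r/np.pi],4)
def st():
    o=ctrl.get_obs();print({k:np.round(o[k],4).tolist() for k in("time_s","q","eef_pos","wrist_force","opening","grasp_force")})
E
python3 - <<'E'
from h import *
st();print(box([.4435,.0935,.072]),box([.598,-.07,.128]),box([.492,-.036,.087]),box([.567,-.07,.083]))
print(row([.598,-.07,.23]),row([.45,-.2,.23]))
E
```

```text
{'time_s': 0.1, 'q': [-1.4043, 0.1815, 1.6079, -0.0, 1.3538, -0.2063], 'eef_pos': [0.2094, -0.535, 0.2305], 'wrist_force': [-0.1351, 0.0593, 0.2679], 'opening': 1.0009, 'grasp_force': 0.0}
[-0.09984839  0.0602727   0.072     ] [ 0.06313217 -0.09477515  0.128     ] [-0.04452673 -0.0664633   0.087     ] [ 0.03217608 -0.09642458  0.083     ]
[ 1.3283 -0.7288  0.0027  0.1356] [ 0.8653 -0.5609  0.0023  0.1356]
```

Call:
drive_tool:
  plan:
    - [[0.1, -0.07, 0, 0.03], [0.2, -0.13, 0, 0.06], [0.3, -0.19, 0, 0.1], [0.4, -0.25, 0, 0.1356], [0.5, -0.32, 0, 0.1356], [0.6, -0.39, 0, 0.1356], [0.7, -0.45, 0, 0.1356], [0.8, -0.52, 0, 0.1356], [0.865, -0.561, 0, 0.1356], [0.865, -0.561, 0, 0.1356], [0.865, -0.561, 0, 0.1356]]

```text
time_s: 1.02
eef_pos: [0.4527, -0.1944, 0.2311]
eef_rot: [-0.001, 1.0, -0.023, 0.001]
wrist_force: [0.0, -0.2, -1.1]
opening: 1.001
grasp_force: 0.0
```

```bash
python3 - <<'E'
from h import *
st();print(row([.598,-.07,.23]))
E
```

```text
{'time_s': 1.0167, 'q': [-0.6491, -0.0061, 1.8091, 0.003, 1.3393, 0.9675], 'eef_pos': [0.4527, -0.1944, 0.2311], 'wrist_force': [0.0409, -0.2198, -1.1363], 'opening': 1.0005, 'grasp_force': 0.0}
[ 0.3485 -0.3276  0.004   0.0022]
```

Call:
drive_tool:
  plan:
    - [[0.07, -0.065, 0, 0.0022], [0.14, -0.13, 0, 0.0022], [0.21, -0.197, 0, 0.0022], [0.28, -0.263, 0, 0.0022], [0.33, -0.31, 0, 0.0022], [0.345, -0.323, 0, 0.0022], [0.348, -0.326, 0, 0.0022], [0.348, -0.326, 0, 0.0022]]

```text
time_s: 1.68
eef_pos: [0.5953, -0.078, 0.2306]
eef_rot: [0.0, 1.0, -0.03, -0.001]
wrist_force: [-0.1, 0.4, -0.5]
opening: 1.003
grasp_force: 0.0
```

```bash
python3 - <<'E'
from h import *
st();print(row([.598,-.07,.108]))
p,d=ctrl.camera("scene");cv2.imwrite("pics/s1.png",cv2.resize(p[100:240,210:360,::-1],None,fx=4,fy=4))
E
```

```text
{'time_s': 1.6833, 'q': [-0.3274, 0.2383, 1.5401, -0.0005, 1.3647, 1.303], 'eef_pos': [0.5953, -0.078, 0.2306], 'wrist_force': [-0.0567, 0.3882, -0.4525], 'opening': 1.0028, 'grasp_force': 0.0}
[ 0.0059 -0.0203  0.3065 -0.002 ]
```

View pics/s1.png

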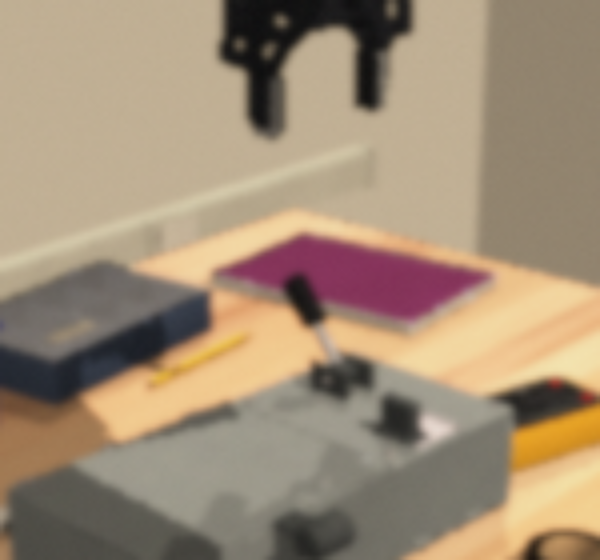

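The fingers, at crop (265,120) and (370,90), are open above and straddling the lever grip at crop (303,298). I'll descend and close.

Call:
drive_tool:
  plan:
    - [[0.006, -0.02, 0.05, -0.002], [0.006, -0.02, 0.11, -0.002], [0.006, -0.02, 0.17, -0.002], [0.006, -0.02, 0.23, -0.002], [0.006, -0.02, 0.28, -0.002], [0.006, -0.02, 0.302, -0.002], [0.006, -0.02, 0.302, -0.002], [0.006, -0.02, 0.302, -0.002]]

```text
time_s: 2.4
eef_pos: [0.5985, -0.0708, 0.111]
eef_rot: [0.0, 1.0, -0.028, -0.0]
wrist_force: [1.0, -0.2, 0.7]
opening: 1.001
grasp_force: 0.0
```

Call:
drive_tool:
  plan:
    - [[0, 0, 0, 0], [0, 0, 0, 0], [0, 0, 0, 0], [0, 0, 0, 0], [0, 0, 0, 0], [0, 0, 0, 0], [0, 0, 0, 0], [0, 0, 0, 0], [0, 0, 0, 0], [0, 0, 0, 0]]
  jaw: 1

```text
time_s: 3.23
eef_pos: [0.5992, -0.0707, 0.1111]
eef_rot: [0.001, 1.0, -0.027, 0.0]
wrist_force: [-1.6, -6.3, 3.6]
opening: 0.192
grasp_force: 58.8
```

```bash
python3 - <<'E'
from h import *
st();o=ctrl.get_obs();print(box(o["eef_pos"]))
for n in("scene","top"):
    p,d=ctrl.camera(n);a=p[150:250,220:340,::-1]
    cv2.imwrite(f"pics/{n}2.png",cv2.resize(a,None,fx=4,fy=4))
a=[cv2.imread(f"pics/{n}2.png") for n in("scene","top")]
cv2.imwrite("pics/m2.png",cv2.resize(np.hstack(a),(800,333)))
E
```

```text
{'time_s': 3.2333, 'q': [-0.3134, 0.3714, 1.6283, -0.0012, 1.1406, 1.3118], 'eef_pos': [0.5992, -0.0707, 0.1111], 'wrist_force': [-1.6005, -6.3384, 3.6383], 'opening': 0.1918, 'grasp_force': 58.7957}
[ 0.06432157 -0.09541904  0.11108612]
```

View pics/m2.png

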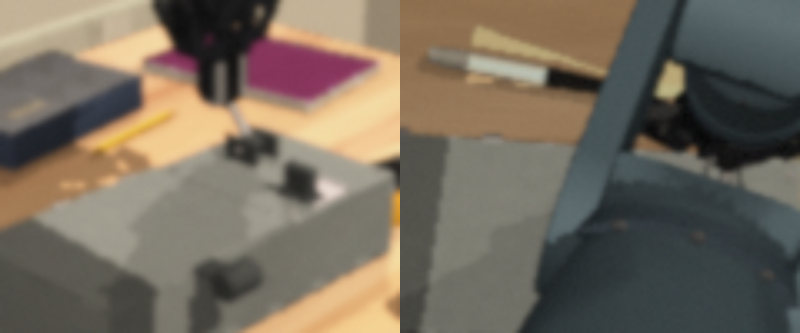

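The grip is held: the opening is about 16-18 mm and the grasp force 59 N. Next is the arc to upright: box x -31 mm, z +9.7 mm.

Call:
drive_tool:
  plan:
    - [[-0.01, 0, -0.006, 0], [-0.019, 0, -0.011, 0], [-0.028, 0, -0.015, 0], [-0.0375, 0, -0.018, 0], [-0.0475, 0, -0.021, 0], [-0.0575, 0, -0.023, 0], [-0.0675, 0, -0.024, 0], [-0.0775, 0, -0.0243, 0], [-0.0775, 0, -0.0243, 0], [-0.0775, 0, -0.0243, 0], [-0.0775, 0, -0.0243, 0]]

```text
time_s: 4.25
eef_pos: [0.5679, -0.0677, 0.1202]
eef_rot: [-0.0, 1.0, -0.027, 0.0]
wrist_force: [0.6, 0.4, 0.6]
opening: 0.001
grasp_force: 0.0
```

Call:
drive_tool:
  plan:
    - [[0, 0, 0, 0], [0, 0, 0, 0], [0, 0, 0, 0], [0, 0, 0, 0], [0, 0, -0.02, 0], [0, 0, -0.08, 0], [0, 0, -0.15, 0], [0, 0, -0.22, 0], [0, 0, -0.28, 0], [0, 0, -0.28, 0]]
  jaw: 0

```text
time_s: 5.08
eef_pos: [0.5709, -0.0691, 0.2392]
eef_rot: [0.001, 1.0, -0.027, 0.005]
wrist_force: [0.5, -0.4, 1.1]
opening: 0.996
grasp_force: 0.0
```

```bash
python3 - <<'E'
from h import *
st();print(box(ctrl.get_obs()["eef_pos"]))
for n in ("scene","top"):
    p,d=ctrl.camera(n);W=cloud(n,d);B=(W-C)@RB
    m=(abs(B[...,1]+.096)<.013)&(abs(B[...,0]-.04)<.06)
    for lo,hi in((.078,.09),(.09,.1),(.104,.116),(.12,.16)):
        q=B[m&(B[...,2]>lo)&(B[...,2]<hi)]
        if len(q):print(n,lo,len(q),q.mean(0).round(4),q.min(0).round(3),q.max(0).round(3))
    cv2.imwrite(f"pics/{n}3.png",cv2.resize(p[150:250,230:350,::-1],(400,333)))
cv2.imwrite("pics/m3.png",np.hstack([cv2.imread(f"pics/{n}3.png") for n in("scene","top")]))
E
```

```text
{'time_s': 5.0833, 'q': [-0.3268, 0.1669, 1.6069, 0.0001, 1.3574, 1.2976], 'eef_pos': [0.5709, -0.0691, 0.2392], 'wrist_force': [0.5368, -0.4438, 1.067], 'opening': 0.9961, 'grasp_force': 0.0}
[ 0.0359833  -0.0952874   0.23915696]
scene 0.078 40 [ 0.025  -0.0981  0.085 ] [ 0.014 -0.109  0.078] [ 0.049 -0.083  0.09 ]
scene 0.09 34 [ 0.0332 -0.0962  0.093 ] [ 0.015 -0.108  0.091] [ 0.046 -0.084  0.099]
scene 0.104 15 [ 0.0445 -0.0942  0.1091] [ 0.038 -0.099  0.105] [ 0.051 -0.092  0.114]
scene 0.12 85 [ 0.0547 -0.0909  0.135 ] [ 0.043 -0.102  0.12 ] [ 0.07  -0.083  0.151]
top 0.078 59 [ 0.0295 -0.0957  0.0869] [ 0.013 -0.109  0.078] [ 0.048 -0.083  0.09 ]
top 0.09 35 [ 0.0304 -0.0977  0.0927] [ 0.016 -0.108  0.09 ] [ 0.047 -0.083  0.099]
top 0.104 8 [ 0.0416 -0.0942  0.1083] [ 0.04  -0.099  0.105] [ 0.044 -0.092  0.113]
top 0.12 38 [ 0.0477 -0.0941  0.1286] [ 0.042 -0.102  0.12 ] [ 0.054 -0.087  0.138]
```

View pics/m3.png

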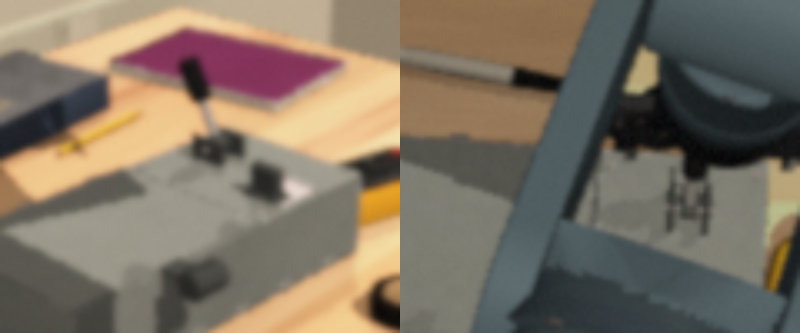

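The lever slipped out of the pads partway and now leans about 0.43 rad, with the grip at box x ≈ 0.055. I'll push it from behind with shut fingers instead.

Call:
drive_tool:
  plan:
    - [[0.05, 0, 0, 0], [0.11, 0, 0, 0], [0.16, 0, 0, 0], [0.16, 0, 0, 0], [0.16, 0, 0.07, 0], [0.16, 0, 0.14, 0], [0.16, 0, 0.21, 0], [0.16, 0, 0.27, 0], [0.16, 0, 0.295, 0], [0.16, 0, 0.295, 0]]
  jaw: 1

```text
time_s: 6.02
eef_pos: [0.6284, -0.0707, 0.11]
eef_rot: [-0.001, 1.0, -0.027, -0.004]
wrist_force: [-0.4, 0.2, -0.5]
opening: 0.002
grasp_force: 0.0
```

Call:
drive_tool:
  plan:
    - [[-0.012, 0, 0, 0], [-0.024, 0, 0, 0], [-0.036, 0, 0, 0], [-0.048, 0, 0, 0], [-0.06, 0, 0, 0], [-0.072, 0, 0, 0], [-0.084, 0, 0, 0], [-0.096, 0, 0, 0], [-0.108, 0, 0, 0], [-0.115, 0, 0, 0], [-0.115, 0, 0, 0], [-0.115, 0, 0, 0]]

```text
time_s: 7.02
eef_pos: [0.5852, -0.069, 0.1138]
eef_rot: [-0.0, 1.0, -0.027, -0.001]
wrist_force: [0.6, -0.9, 0.4]
opening: -0.001
grasp_force: 0.4
```

```bash
cat >> h.py <<'E'
def lever(ns=("scene","top")):
    st();print("tcp box",box(ctrl.get_obs()["eef_pos"]).round(4))
    for n in ns:
        p,d=ctrl.camera(n);B=(cloud(n,d)-C)@RB
        m=(abs(B[...,1]+.096)<.013)&(abs(B[...,0]-.03)<.06)
        for lo,hi in((.098,.116),(.12,.16)):
            q=B[m&(B[...,2]>lo)&(B[...,2]<hi)]
            if len(q):print(n,lo,len(q),q.mean(0).round(4),q.min(0).round(3),q.max(0).round(3))
E
python3 -c "
from h import *
lever()"
```

```text
{'time_s': 7.0167, 'q': [-0.3187, 0.3413, 1.6627, -0.0, 1.1389, 1.306], 'eef_pos': [0.5852, -0.069, 0.1138], 'wrist_force': [0.6275, -0.9163, 0.3615], 'opening': -0.0011, 'grasp_force': 0.4257}
tcp box [ 0.0503 -0.0945  0.1138]
scene 0.098 20 [ 0.0306 -0.093   0.1072] [ 0.025 -0.097  0.099] [ 0.047 -0.089  0.115]
scene 0.12 158 [ 0.0329 -0.0908  0.1409] [ 0.02  -0.107  0.12 ] [ 0.06  -0.083  0.16 ]
top 0.12 60 [ 0.0249 -0.0945  0.1486] [ 0.019 -0.103  0.123] [ 0.037 -0.087  0.158]
```

Call:
drive_tool:
  plan:
    - [[0.04, 0, 0, 0], [0.08, 0, 0, 0], [0.08, 0, -0.08, 0], [0.08, 0, -0.16, 0], [0.08, 0, -0.24, 0], [0.08, 0, -0.3, 0], [0.05, 0.08, -0.3, 0], [0.0, 0.16, -0.3, 0], [0.0, 0.24, -0.3, 0], [0.0, 0.26, -0.3, 0], [0.0, 0.26, -0.3, 0]]
  jaw: 0

```text
time_s: 8.03
eef_pos: [0.5794, -0.1751, 0.2335]
eef_rot: [-0.0, 1.0, -0.029, -0.001]
wrist_force: [0.3, 0.6, -0.3]
opening: 1.0
grasp_force: 0.0
```

```bash
python3 -c "
from h import *
lever()
for n in ('scene','top'):
    p,d=ctrl.camera(n); cv2.imwrite(f'pics/{n}4.png',cv2.resize(p[150:250,230:350,::-1],(400,333)))
cv2.imwrite('pics/m4.png',np.hstack([cv2.imread(f'pics/{n}4.png') for n in('scene','top')]))
for a in (0,.1,.2): print(a,[proj(n,world([.0315+.072*np.sin(a),-.095,.083+.072*np.cos(a)])).round(1) for n in('scene','top')])
"
```

```text
{'time_s': 8.0333, 'q': [-0.4892, 0.2465, 1.5242, -0.0003, 1.3725, 1.139], 'eef_pos': [0.5794, -0.1751, 0.2335], 'wrist_force': [0.3384, 0.6183, -0.303], 'opening': 0.9998, 'grasp_force': 0.0}
tcp box [ 0.0501 -0.2007  0.2335]
scene 0.098 19 [ 0.0298 -0.0934  0.1067] [ 0.026 -0.097  0.099] [ 0.034 -0.089  0.116]
scene 0.12 92 [ 0.026  -0.0917  0.1409] [ 0.019 -0.103  0.121] [ 0.036 -0.084  0.157]
top 0.12 70 [ 0.0255 -0.0945  0.149 ] [ 0.019 -0.103  0.124] [ 0.035 -0.087  0.159]
0 [array([295.2, 167.4]), array([318.7, 205.3])]
0.1 [array([293.1, 166.9]), array([318.9, 202.1])]
0.2 [array([291.1, 166.6]), array([319., 199.])]
```

View pics/m4.png

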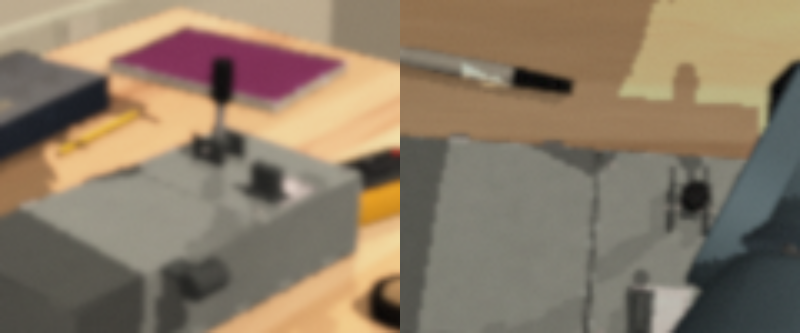

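The lever now looks nearly upright in both views: the grip cap is at scene (296,168) and top (317.6,208.8). I'll check its tilt directly from the depth slope.

```bash
python3 -c "
from h import *
Q=[];T=[];S=[];Bk=[]
for k in range(4):
    p,d=ctrl.camera('scene');B=(cloud('scene',d)-C)@RB
    m=(abs(B[...,1]+.096)<.02)&(abs(B[...,0]-.03)<.03)
    Q.append(B[m&(B[...,2]>.122)&(B[...,2]<.148)]);S.append(B[m&(abs(B[...,2]-.107)<.009)])
    p,d=ctrl.camera('top');B=(cloud('top',d)-C)@RB
    m=(abs(B[...,1]+.096)<.03)&(abs(B[...,0]-.03)<.03)
    T.append(B[m&(B[...,2]>.151)]);Bk.append(B[m&(B[...,2]>.080)&(B[...,2]<.1)])
Q=np.vstack(Q);T=np.vstack(T);S=np.vstack(S);Bk=np.vstack(Bk)
pf=np.polyfit(Q[:,2],Q[:,0],1);print('slope',pf,len(Q))
for a,b in((.122,.13),(.13,.139),(.139,.148)):
    q=Q[(Q[:,2]>a)&(Q[:,2]<b)];print(a,np.percentile(q[:,0],[3,50,97]).round(4),np.percentile(q[:,1],[3,50,97]).round(4))
for q in(T,S,Bk):print(q.mean(0).round(4),np.percentile(q,[2,98],axis=0).round(4),len(q))
"
```

```text
slope [-0.04210622  0.03125472] 247
0.122 [0.0216 0.025  0.0324] [-0.0974 -0.0899 -0.0857]
0.13 [0.0201 0.0242 0.033 ] [-0.1009 -0.0903 -0.0855]
0.139 [0.0199 0.0243 0.0322] [-0.0998 -0.0892 -0.0852]
[ 0.0193 -0.1167  0.5051] [[ 5.000e-04 -1.258e-01  1.518e-01]
 [ 5.670e-02 -8.970e-02  6.135e-01]] 1072
[ 0.0299 -0.0933  0.1069] [[ 0.0269 -0.0963  0.0989]
 [ 0.0343 -0.0898  0.1157]] 76
[ 0.0284 -0.0935  0.0887] [[ 0.014  -0.1102  0.0811]
 [ 0.0467 -0.0805  0.0942]] 293
```

Every estimate puts the lever at -0.04 to -0.1 rad, inside the 0.13 limit. Now to the lug.

```bash
python3 -c "
from h import *
st();print(row([.4435,.0935,.2335]))"
```

```text
{'time_s': 8.6333, 'q': [-0.4849, 0.2451, 1.5243, 0.0, 1.3721, 1.1391], 'eef_pos': [0.5803, -0.1726, 0.2343], 'wrist_force': [0.1855, 0.5296, -0.5142], 'opening': 1.0006, 'grasp_force': 0.0}
[-0.3769 -0.6461  0.0019  0.    ]
```

Call:
drive_tool:
  plan:
    - [[-0.045, -0.08, 0, 0], [-0.09, -0.16, 0, 0], [-0.135, -0.24, 0, 0], [-0.18, -0.32, 0, 0], [-0.225, -0.4, 0, 0], [-0.27, -0.48, 0, 0], [-0.32, -0.56, 0, 0], [-0.36, -0.62, 0, 0], [-0.377, -0.646, 0, 0], [-0.377, -0.646, 0, 0], [-0.377, -0.646, 0, 0], [-0.377, -0.646, 0, 0]]

```text
time_s: 9.63
eef_pos: [0.4443, 0.0923, 0.2345]
eef_rot: [0.0, 1.0, -0.027, 0.0]
wrist_force: [0.2, -0.3, 0.2]
opening: 0.997
grasp_force: 0.0
```

```bash
python3 -c "
from h import *
st();print(row([.4435,.0935,.055]))"
```

```text
{'time_s': 9.6333, 'q': [-0.0575, -0.1037, 1.8948, -0.0005, 1.3496, 1.5678], 'eef_pos': [0.4443, 0.0923, 0.2345], 'wrist_force': [0.1951, -0.3233, 0.1698], 'opening': 0.9967, 'grasp_force': 0.0}
[-2.700e-03 -3.200e-03  4.487e-01 -4.000e-04]
```

Call:
drive_tool:
  plan:
    - [[-0.0025, -0.003, 0.08, 0], [-0.0025, -0.003, 0.16, 0], [-0.0025, -0.003, 0.24, 0], [-0.0025, -0.003, 0.31, 0], [-0.0025, -0.003, 0.37, 0], [-0.0025, -0.003, 0.42, 0], [-0.0025, -0.003, 0.449, 0], [-0.0025, -0.003, 0.449, 0], [-0.0025, -0.003, 0.449, 0], [-0.0025, -0.003, 0.449, 0]]

```text
time_s: 10.47
eef_pos: [0.4437, 0.0936, 0.0553]
eef_rot: [0.0, 1.0, -0.028, 0.001]
wrist_force: [0.2, 1.0, -0.3]
opening: 1.002
grasp_force: 0.0
```

Call:
drive_tool:
  plan:
    - [[0, 0, 0, 0], [0, 0, 0, 0], [0, 0, 0, 0], [0, 0, 0, 0], [0, 0, 0, 0], [0, 0, 0, 0], [0, 0, 0, 0], [0, 0, 0, 0], [0, 0, 0, 0], [0, 0, 0, 0]]
  jaw: 1

```text
time_s: 11.3
eef_pos: [0.4428, 0.0933, 0.0554]
eef_rot: [0.001, 1.0, -0.026, 0.0]
wrist_force: [-2.8, -5.8, 7.2]
opening: 0.34
grasp_force: 60.3
```

Call:
drive_tool:
  plan:
    - [[0, 0, -0.003, 0], [0, 0, -0.006, 0], [0, 0, -0.009, 0], [0, 0, -0.0115, 0], [0, 0, -0.0115, 0], [0, 0, -0.0115, 0], [0, 0, -0.0115, 0], [0, 0, -0.0115, 0]]

```text
time_s: 11.97
eef_pos: [0.4428, 0.0934, 0.0591]
eef_rot: [0.001, 1.0, -0.027, 0.0]
wrist_force: [2.7, -6.6, -4.2]
opening: 0.338
grasp_force: 59.5
```

Call:
drive_tool:
  plan:
    - [[0, 0, -0.0025, 0], [0, 0, -0.0025, 0], [0, 0, -0.0025, 0], [0, 0, -0.0025, 0]]

```text
time_s: 12.3
eef_pos: [0.4429, 0.0933, 0.0601]
eef_rot: [0.001, 1.0, -0.027, 0.0]
wrist_force: [3.7, -6.7, -4.5]
opening: 0.339
grasp_force: 59.5
```

Call:
drive_tool:
  plan:
    - [[0, 0, -0.0025, 0], [0, 0, -0.0025, 0], [0, 0, -0.0025, 0], [0, 0, -0.0025, 0]]

```text
time_s: 12.63
eef_pos: [0.443, 0.0933, 0.0611]
eef_rot: [0.001, 1.0, -0.027, 0.0]
wrist_force: [3.5, -5.8, -5.1]
opening: 0.339
grasp_force: 59.5
```

Call:
drive_tool:
  plan:
    - [[0, 0, -0.0015, 0], [0, 0, -0.0015, 0], [0, 0, -0.0015, 0]]

```text
time_s: 12.88
eef_pos: [0.443, 0.0933, 0.0618]
eef_rot: [0.001, 1.0, -0.027, 0.0]
wrist_force: [3.6, -5.5, -5.2]
opening: 0.342
grasp_force: 59.5
```

Call:
drive_tool:
  plan:
    - [[0, 0, -0.002, 0], [0, 0, -0.002, 0], [0, 0, -0.002, 0]]

```text
time_s: 13.13
eef_pos: [0.443, 0.0933, 0.0625]
eef_rot: [0.001, 1.0, -0.027, 0.0]
wrist_force: [3.8, -5.0, -4.0]
opening: 0.34
grasp_force: 59.5
```

Call:
drive_tool:
  plan:
    - [[0, 0, -0.002, 0], [0, 0, -0.002, 0], [0, 0, -0.002, 0]]

```text
time_s: 13.38
eef_pos: [0.4431, 0.0933, 0.0634]
eef_rot: [0.001, 1.0, -0.027, 0.0]
wrist_force: [3.9, -6.3, -5.0]
opening: 0.34
grasp_force: 59.5
```

Call:
drive_tool:
  plan:
    - [[0, 0, -0.0025, 0], [0, 0, -0.005, 0], [0, 0, -0.0075, 0], [0, 0, -0.01, 0], [0, 0, -0.01, 0], [0, 0, -0.01, 0]]

```text
time_s: 13.88
eef_pos: [0.4433, 0.0933, 0.0675]
eef_rot: [0.001, 1.0, -0.027, 0.001]
wrist_force: [5.0, -6.3, -5.1]
opening: 0.338
grasp_force: 59.5
```

```bash
python3 -c "
from h import *
st()
for k in range(2):
  for n in('scene','top'):
    p,d=ctrl.camera(n);B=(cloud(n,d)-C)@RB
    m=(B[...,1]>-.02)&(B[...,1]<.14)&(abs(B[...,0])<.065)&(abs(B[...,2]-.08)<.015)
    q=B[m];A=np.c_[q[:,0],np.ones(len(q))];s=np.linalg.lstsq(A,q[:,2],rcond=None)[0];
    ok=abs(A@s-q[:,2])<.006;s=np.linalg.lstsq(A[ok],q[ok,2],rcond=None)[0];print(n,'tilt',-s[0],s[1],ok.sum())
    z=np.load(n+'0.npz');B=(cloud(n,z['d'])-C)@RB;q=B[m];A=np.c_[q[:,0],np.ones(len(q))];ok=abs(q[:,2]-.074)<.008;print('  start',-np.linalg.lstsq(A[ok],q[ok,2],rcond=None)[0])
"
```

```text
{'time_s': 13.8833, 'q': [-0.0543, 0.139, 2.0316, -0.0022, 0.9694, 1.5713], 'eef_pos': [0.4433, 0.0933, 0.0675], 'wrist_force': [5.0463, -6.2541, -5.1289], 'opening': 0.3379, 'grasp_force': 59.4965}
scene tilt 0.06803328955945226 0.07998903487054493 1114
  start [ 0.00050929 -0.07499103]
top tilt 0.07160139702476676 0.0780108697865096 2341
  start [ 0.00142848 -0.0731291 ]
scene tilt 0.06821305262256994 0.0799651943770951 1102
  start [ 0.00071561 -0.07500046]
top tilt 0.06970105116016484 0.07794844580485753 2345
  start [ 0.0017522 -0.0731332]
```

The cover isn't caught: its tilt is 0.07 rad, which matches 12 mm of lift, and there was no firm stop. The latch stays home, so I'll raise the cover along the arc.

Call:
drive_tool:
  plan:
    - [[0.001, 0, -0.015, 0], [0.003, 0, -0.0295, 0], [0.0075, 0, -0.0547, 0], [0.015, 0, -0.0857, 0], [0.0248, 0, -0.116, 0], [0.037, 0, -0.1455, 0], [0.051, 0, -0.174, 0], [0.0673, 0, -0.2014, 0], [0.0858, 0, -0.2275, 0], [0.0858, 0, -0.2275, 0], [0.0858, 0, -0.2275, 0]]

```text
time_s: 15.0
eef_pos: [0.4767, 0.0916, 0.1581]
eef_rot: [0.001, 1.0, -0.027, -0.0]
wrist_force: [0.2, -5.9, -3.4]
opening: 0.342
grasp_force: 60.6
```

Call:
drive_tool:
  plan:
    - [[0.0135, 0, -0.0165, 0], [0.0273, 0, -0.0325, 0], [0.0425, 0, -0.048, 0], [0.0578, 0, -0.062, 0], [0.0745, 0, -0.0755, 0], [0.091, 0, -0.0885, 0], [0.1158, 0, -0.1048, 0], [0.1158, 0, -0.1048, 0], [0.1158, 0, -0.1048, 0], [0.1158, 0, -0.1048, 0], [0.1158, 0, -0.1048, 0]]

```text
time_s: 15.92
eef_pos: [0.5216, 0.0894, 0.199]
eef_rot: [0.001, 1.0, -0.027, -0.001]
wrist_force: [-2.3, -5.5, -2.4]
opening: 0.338
grasp_force: 61.5
```

```bash
python3 -c "
from h import *
lever(('scene',))
p,d=ctrl.camera('scene');B=(cloud('scene',d)-C)@RB
m=(B[...,1]>0.0)&(B[...,1]<.14)&(B[...,2]>.085)&(B[...,2]<.2)&(abs(B[...,0])<.08)
cv2.imwrite('pics/s5.png',cv2.resize(p[90:270,190:370,::-1],None,fx=3,fy=3))
q=B[m];s=np.polyfit(q[:,2],q[:,0],1);ok=abs(np.polyval(s,q[:,2])-q[:,0])<.01;s=np.polyfit(q[ok,2],q[ok,0],1);print('cover',np.arctan2(1,-s[0]),np.arctan2(1,s[0]),ok.sum(),len(q))
"
```

```text
{'time_s': 15.9167, 'q': [-0.0538, 0.1127, 1.7521, -0.0017, 1.2796, 1.5713], 'eef_pos': [0.5216, 0.0894, 0.199], 'wrist_force': [-2.3135, -5.4522, -2.366], 'opening': 0.3381, 'grasp_force': 61.4964}
tcp box [-0.0217  0.0603  0.199 ]
scene 0.098 21 [ 0.0303 -0.0937  0.1074] [ 0.027 -0.098  0.098] [ 0.033 -0.088  0.116]
scene 0.12 91 [ 0.0257 -0.0915  0.1411] [ 0.019 -0.102  0.122] [ 0.035 -0.084  0.156]
cover 0.9405249621439622 2.201067691445831 1200 1200
```

View pics/s5.png

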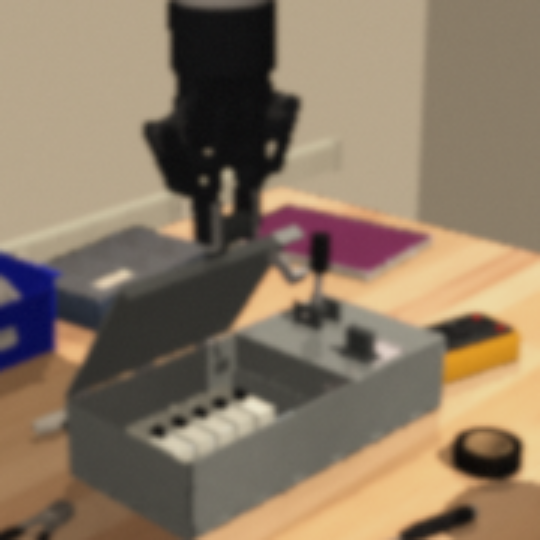

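The cover is open at about 1.0 rad (54-58°) and held by the lug at crop (235,225). The lever stands upright and unmoved at crop (320,270), so I'm handing in.

```bash
python3 -c "
from h import *
print(ctrl.hand_in())"
```

```text
the job is handed in; nothing more can be done
None
```

I handed the job in with the lever upright (about -0.06 rad) and the cover held by its lug at about 1.0 rad; the tug showed it was not caught, so the latch stayed home, and no verdict came back.

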